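# Hold a rail end against the jig's sprung plate for screwing

### The job

Swing the raised latch arm of the small jig down until it rests in its catch fork; then take the loose wooden rail, lay it flat on the worktop along the near side of the jig's low ledge, and push it endwise, gently, against the sprung steel plate on the arm until the plate is pressed in about halfway (about 7 N). Keep gripping the rail and keep that push steady for at least three seconds so that someone can drive the screw, and finish while still holding and pressing it: do not let go. Do not ram the plate, and leave the other things where they stand.

Things in the scene. Friction and masses are not known exactly. Their poses are not given: they have to be found in the camera images.
- jig: Jig screwed to the worktop (fixed). Origin on the worktop under the middle of the closed arm; jig x points from the arm's hinge to the catch fork, away from the robot, jig y to the left, z up. Steel base plate 4 mm thick, x -80..80, y -9..35 mm. Catch fork at x 44..60 mm: two cheeks 30 mm high, y -17..17 mm.
- ledge (a point): Middle of the near face of the jig's low wooden ledge, at its foot: jig x 10, y -112, z 0 mm. Ledge 14 mm high, 12 mm thick, from jig y -190 to -35 mm. The rail belongs on its near side, along jig y, on the worktop, with its middle plane at jig x 0 (+1 touches the ledge; -8 to +5 mm is accepted).
- hinge (a point): Middle of the latch arm's hinge axis, which is parallel to jig y: jig x -60, y 0, z 26 mm, between two steel ears 36 mm high (jig y -18..18 mm).
- latch (a joint): Latch arm angle (rad): 0 = level, in the catch fork; positive = raised (1.57 upright). Wooden bar 18 mm wide (jig y -9..9), reaching 135 mm from the hinge axis. Upper face 12 mm off the hinge axis: 38 mm above the worktop when closed, facing the robot when upright. Stays at any angle; under 3 N at its tip, pushed towards the fork and down, closes it.
- plate: Steel plate 30 mm wide, 5 thick, 32 high, on two pins on the arm's right (-y) side; swings with it. Origin: middle of its free face, which looks to jig -y; arm closed, untouched: jig x 0, y -28, z 22 mm. Pushed to jig +y it sinks straight in against a spring, 1 N per mm, to an end stop at 13 mm; sunk distance = its jig y + 28 mm.
- rail: Loose light-wood rail, 200 mm long (its y), 18 mm thick (its x), 40 mm high (its z), both ends alike; about 100 g. Origin in the middle of its underside. Stands on its narrow long side on the worktop, to the right of the jig; can be gripped across its thickness from above.
- spice_jar: Bystander: spice jar with white cap, 44 mm across, 101 mm high, origin under its middle.
- mug: Bystander: black mug, 91x120 mm, 84 mm high, origin near the middle of its underside.
- screwdriver: Bystander: screwdriver with black handle, lying on the worktop in front of the jig, about 200 mm long, handle towards its -x.
- espresso_cup: Bystander: small striped cup, 63x90 mm, 49 mm high, origin under its middle.

How it is judged:
By the outcome, as a careful person would: the job done as asked, in the order asked, and still so for the second after the job is handed in, while the arm keeps its last pose, push and grip.
It also fails if it takes over 61 s, if anything falls off the work surface, if the arm or the gripper's body presses on something with over 40 N, if the wrist force passes 120 N, or if a joint passes its speed limit or range.

### The arm

A 7-joint arm with a two-finger parallel gripper is mounted at the origin on a cart in front of the work surface, level with it; the furniture and walls round the work are solid. World frame = base frame: x ahead of the robot, y to its left, z up, the work surface at z = 0. Lengths are in m, angles in rad, forces in N, time in s.
With the tool pointing down it reaches from about 0.4 to 0.9 m from the base axis. Payload 5.5 kg.
Tool frame: the origin (TCP) lies between the finger pads; the fingertips stand 25 mm ahead of it and the grasp point (between the pads) lies 6 mm ahead of it (tcp_to_tips is the distance from the TCP to the fingertips, in m); z points along the fingers, y is the line along which they close (so a half turn about z gives the same grasp; the last joint's range is limited). The gripper opens to 85 mm and grips with 20 to 120 N. Pads are 22 mm wide; open, the fingers measure 114 mm over their backs; the gripper's body (76 mm by 85 mm) begins 54 mm behind the grasp point. The pads swing forward as they close: fully open they stand 13 mm farther back than shut.
Start: joints at [1.579, 0.501, -0.427, 1.55, 0.221, 1.138, -0.21], TCP at [0.164, -0.629, 0.256] pointing down, gripper open.
Joint ranges: [-2.88, 2.88], [-0.31, 2.03], [-1.54, 1.56], [0.2, 2.42], [-1.41, 4.55], [0.19, 2.02], [-2.57, 2.57]. Speed limits (rad/s): [2.57, 2.57, 3.14, 3.14, 3.14, 3.14, 3.14].

### API

Orientations are given as a rotation vector (axis times angle).
In Python, from rig import * gives the robot as it stands.
- The arm moves only by the tool apply_moves, never from a script. Its argument "rows" is a list of rows, each an object of numbers: "tx", "ty", "tz": the shift along the tool's x, y, z in units of 200 mm (1.0 is 200 mm); "roll": the turn about the tool's z in units of 45 degrees (1.0 is 45 degrees). In form: [{"tx": .., "ty": .., "tz": .., "roll": ..}, ...]. A call has 1 to 12 rows; each row is the pose to reach, as a shift and turn from the pose commanded when the call began, along the tool's axes at that moment; what a row does not reach only later rows make up. A row lasts 1/8 s, in which the tool goes at most 62.5 mm and 10.7 degrees, less where a joint would pass 70% of its speed; a pose out of reach is approached as far as the arm can. A call with a number of a shift or a turn outside -1 to 1 is refused whole. A call with a gripper value outside its range is refused whole. "claw" is the closure, from -1 (fully open) to 1 (shut), so that 0 is half open, set as the call begins (left out, the last holds). The fingers move at their own pace and stop on an object; "squeeze" is the grip in N (left out, the last holds). Time passes only in rows, so rows that repeat a pose let the fingers close. It gives the time, the measured TCP pose, the force, the opening and the grip force at its end, in the units of the state.
- read_state(): the state, without advancing time (a new reading comes with each control period).
- snapshot(name): name is "scene" or "top"; returns a dict with "frame" (384x512x3 uint8, blue, green, red), "range_z" (384x512 float32, m along the optical axis (not along the pixel's ray), 0 where there is no reading), "fovy" (degrees; the focal length in pixels is half the picture's height over the tangent of half this angle, whatever the lens; pixels are square), "cx", "cy" (the principal point, pixels), "R" (3x3) and "t" (3): a world point X has camera coordinates R X + t. Camera axes: x right, y down, z forward; pixel columns grow to the right and rows downward; lengths in m; the calibration is good to about 2 mm. A picture is of the moment at which its call begins.
- sign_off(): hands the job in; it is judged then, once.
The state is a dict: "time_s": time; "joint_pos": joint angles; "joint_velocities": joint speeds; "joint_torque": joint torques, N m; "tcp_pos": TCP position; "tool_rot": TCP orientation; "ft_force": force on the tool from outside, world axes, zero at the start; "torque": the same for the moment, N m; "finger_gap": opening from 0.0 (shut) to 1.0 (fully open); "finger_force": force on a finger pad.
Only numpy, scipy, OpenCV 4.12 (cv2) and the standard library are available. Lean on these libraries where they do the work, as an engineer would, in place of code of your own. Each camera call takes 0.05 s, during which the arm holds its last target. There are 200 camera calls.

## Working session

There is one attempt and no reset: what is moved stays moved. The work goes in short steps, Python scripts to look and compute and a tool call to move; the robot and the scene stay as the last step left them, time stands still between calls to the robot, and variables do not carry over. Pictures are saved under pics/ and viewed, at most 10 in all, crops included, and the job is handed in when it is done.

Besides the shell and the picture viewer there is one more tool, called after "Request:" in YAML: its name, and indented under it one key for each argument. apply_moves: Moves the arm, as the interface text tells. Its arguments: {"type":"object","properties":{"rows":{"type":"array"},"claw":{"type":"number"},"squeeze":{"type":"number"}},"required":["rows"]}

```bash
mkdir -p pics; ls; python3 - <<'E'
from rig import *
import numpy as np, cv2
s=read_state(); print({k:np.round(v,3) for k,v in s.items()})
for n in("scene","top"):
    c=snapshot(n); np.savez(n+"0.npz",**c); cv2.imwrite(f"pics/{n}0.png",c["frame"])
    print(n,c["fovy"],c["cx"],c["cy"],np.round(c["R"],3).tolist(),np.round(c["t"],3))
E
```

```text
pics
{'time_s': np.float64(0.0), 'joint_pos': array([ 1.579,  0.502, -0.427,  1.551,  0.221,  1.138, -0.21 ]), 'joint_velocities': array([-0.   , -0.   ,  0.001, -0.001, -0.001,  0.001,  0.001]), 'joint_torque': array([-0.0000e+00, -5.6951e+01, -5.8160e+00, -2.8093e+01,  1.1000e-02,
        1.2000e-02,  0.0000e+00]), 'tcp_pos': array([ 0.164, -0.628,  0.255]), 'tool_rot': array([-3.114, -0.399,  0.   ]), 'ft_force': array([-0.326,  0.625,  0.429]), 'torque': array([ 0.023, -0.027,  0.03 ]), 'finger_force': np.float64(0.0), 'finger_gap': np.float64(1.006)}
scene 56.39268132148895 255.0013422698558 197.86684126690636 [[-0.743, -0.669, -0.006], [-0.493, 0.553, -0.672], [0.453, -0.496, -0.741]] [0.421 0.214 1.053]
top 50.260057583459115 257.09418872070313 185.46031566365252 [[0.012, -1.0, -0.004], [-0.994, -0.011, -0.107], [0.107, 0.005, -0.994]] [0.092 0.466 1.343]
```

View pics/scene0.png

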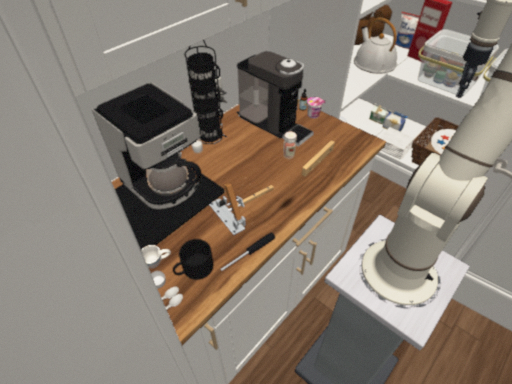

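View pics/top0.png

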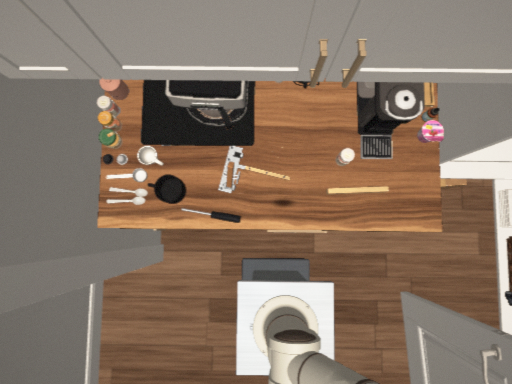

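The scene view shows the raised arm at about (235,197) with the jig base at (228,213), and the rail at (319,157). In the top view the jig is at (232,168), the ledge runs from (242,167) to (289,178), and the rail from (329,190) to (388,189). The jar is at (346,156), the screwdriver at (212,214) and the mug at (171,188). Next I'll enlarge both views.

```bash
cat > h.py <<'E'
import numpy as np, cv2
def load(n): return dict(np.load(n))
def f(c): return 192/np.tan(np.radians(float(c["fovy"]))/2)
def ray(c,u,v):
    d=np.array([(u-c["cx"])/f(c),(v-c["cy"])/f(c),1.0]); return -c["R"].T@c["t"], c["R"].T@d
def at_z(c,u,v,z):
    o,d=ray(c,u,v); return o+d*(z-o[2])/d[2]
def proj(c,X):
    p=np.atleast_2d(X)@c["R"].T+c["t"]; return p[:,:2]/p[:,2:]*f(c)+[c["cx"],c["cy"]]
def cloud(c):
    v,u=np.mgrid[:384,:512]; z=c["range_z"]
    p=np.stack([(u-c["cx"])/f(c)*z,(v-c["cy"])/f(c)*z,z],-1); return (p-c["t"])@c["R"]
E
python3 - <<'E'
from h import *
a=load("top0.npz");b=load("scene0.npz")
A=cv2.resize(a["frame"][140:225,170:300],(780,510),interpolation=cv2.INTER_CUBIC)
cv2.imwrite("pics/topc.png",A)
B=cv2.resize(b["frame"][170:240,190:290],(800,560),interpolation=cv2.INTER_CUBIC)
cv2.imwrite("pics/scenec.png",B)
for c,box,n in((a,(180,200,322,395),"top"),(b,(135,180,295,340),"scene")):
    P=cloud(c)[box[0]:box[1],box[2]:box[3]].reshape(-1,3)
    m=(P[:,2]>.03)&(P[:,2]<.05)
    Q=P[m]; r=cv2.minAreaRect((Q[:,:2]*1000).astype(np.float32))
    print(n,m.sum(),np.median(Q[:,2]) if m.any() else 0,r)
    print(np.median(P[(abs(P[:,2])<.02)],0))
P=cloud(a); print("jigtop z",np.round(P[140:200:4,200:300:6,2]*1000).astype(int))
E
```

```text
top 339 0.04040612020557763 ((454.0994873046875, -236.02928161621094), (18.509777069091797, 200.05166625976562), 2.8661367893218994)
[ 0.46038101 -0.24575729  0.00053886]
scene 209 0.039025579582455394 ((492.2934875488281, -231.783203125), (97.92372131347656, 200.51492309570312), 2.876650810241699)
[ 4.61873938e-01 -2.49702986e-01 -3.17773529e-04]
jigtop z [[  7   2   6   8   9   3   4   8   8  11   6   6   1   3   6  -4  -4]
 [ 10  16  11  11   9  12  16  12  11  -2   2  -2  -3  -3  -2   3  -4]
 [ -2  -1   3   1   1   6   9   6  -3  -4   2   2  -1   2  -4  -1   4]
 [  1  -1   1  -3  -2   4  10  -6  -4  -4  -3  -3  -5   4   2  -2  -2]
 [  1   1   2  -2   0   2  16  31   8  -1   0  -3   0   1   0   2  -1]
 [  2   4  -2   7   4   5   3  -1   2   0  -3   1  -3  -3  -2  -2   0]
 [ -4   4   2  -3  -3 149  -4   3   5   0   1   2   2  -2   0   3   6]
 [ -1  -1   0  -2   0 146   6   5  12  12  -2  -4   0  -6   1   0   1]
 [  1  -5  -1   4   4 131   0  -1  -1   4  15  16  11   3   3   5   0]
 [ -4  -2  -1   3  72 107   0  -1  -1   4  -1   2   3  20  14  -2   0]
 [  3  -4   2  -2   3  89  -1  -5   1   0  -5   1  -6   3   3  -1  -3]
 [ -3  -6   3   3  33  61  -3   2  -2  -1   5   1   3   5  -2   2   3]
 [  0   2  -2   2   6  28  -1  -2  -2   4  -2   6   7  -4  -1  -3  -2]
 [  7   0   5  -3   1   5   0  -5   2  -1  -1  -6  -4  -4   0   2   3]
 [ -6  -1   0   0  -1  -1   2  -2   5   2   1  -2  -5   1  -2  -2   2]]
```

View pics/topc.png

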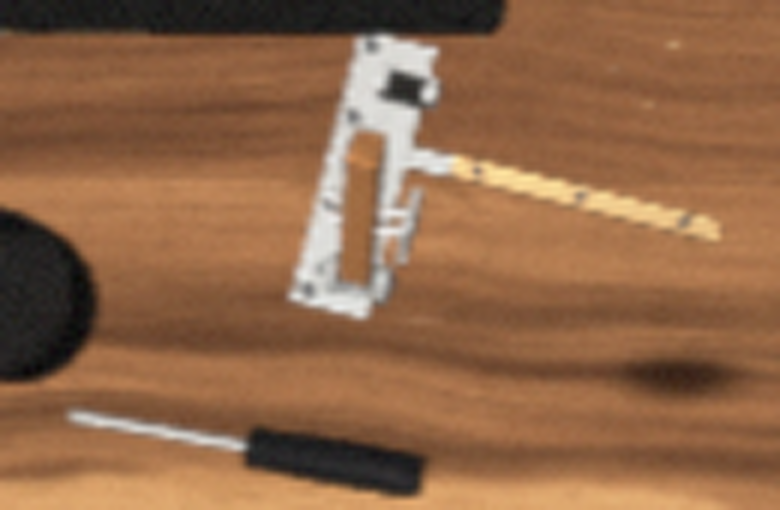

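View pics/scenec.png

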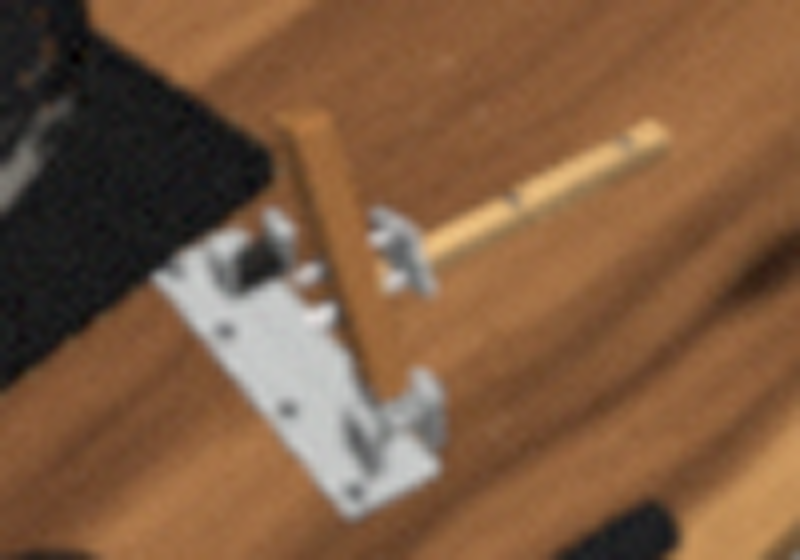

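The top crop shows the base plate corners at (291,299), (366,318), (360,36) and (438,46), the ledge from (452,165) to (720,232), and the raised arm's tip edge at about (362,166). The scene crop shows the arm tip at (300,118) and plate corners at (352,520), (440,468) and (152,278). I'll fit the jig pose to these.

```bash
python3 - <<'E'
from h import *
from scipy.optimize import least_squares
a=load("top0.npz");b=load("scene0.npz")
T=lambda u,v:(170+(u+.5)/6-.5,140+(v+.5)/6-.5)
S=lambda u,v:(190+(u+.5)/8-.5,170+(v+.5)/8-.5)
J=[((-80,35,4),T(291,299)),((-80,-9,4),T(366,318)),((80,35,4),T(360,36)),((80,-9,4),T(438,46)),((10,-190,14),T(718,242)),((22,-190,14),T(720,222)),((22,-35,14),T(455,155)),((10,-35,14),T(450,176))]
K=[((-80,35,4),S(352,520)),((-80,-9,4),S(440,468)),((80,35,4),S(152,278)),((22,-190,14),S(653,118)),((10,-190,14),S(672,135))]
def W(p,X):
    X=np.array(X,float)/1e3; c,s=np.cos(p[2]),np.sin(p[2])
    return np.c_[p[0]+c*X[:,0]-s*X[:,1],p[1]+s*X[:,0]+c*X[:,1],X[:,2]]
def res(p,sets):
    return np.concatenate([(proj(c,W(p,[x for x,_ in L]))-np.array([q for _,q in L])).ravel() for c,L in sets])
p0=[.5,.06,-.2]
for sets in ([(a,J)],[(b,K)],[(a,J),(b,K)]):
    r=least_squares(res,p0,args=(sets,),loss="soft_l1"); print(np.round(r.x,4),np.round(r.fun,1).tolist())
p=r.x; np.save("jig.npy",p)
c,s=np.cos(p[2]),np.sin(p[2])
P=cloud(a)[155:192,215:240].reshape(-1,3); P=P[P[:,2]>.05]
d=P[:,:2]-p[:2]; jx=1e3*(c*d[:,0]+s*d[:,1]); jy=1e3*(-s*d[:,0]+c*d[:,1]); z=P[:,2]*1e3
m=abs(jy)<9; k=np.polyfit(z[m],jx[m],1); print("arm line x=",k,"theta",np.degrees(np.arctan2(1,k[0])),z.max(), m.sum())
for n,(c_,F) in {"t":(a,T),"s":(b,S)}.items():
    for th in (80,90,95,100,105):
        t=np.radians(th); X=[(-60+135*np.cos(t)-12*np.sin(t),y,26+135*np.sin(t)+12*np.cos(t)) for y in(9,-9)]
        q=proj(c_,W(p,X)); print(n,th,np.round((q-([170,140] if n=="t" else [190,170]))*(6 if n=="t" else 8)).tolist())
w=lambda x,y,z:np.round(W(p,[(x,y,z)])[0],4)
print("ledge mid",w(10,-112,0),"rail target",w(0,-128,0))
# rail from two views: top face long-axis
for c_,box in((a,(180,200,322,395)),(b,(135,180,295,340))):
    Q=cloud(c_)[box[0]:box[1],box[2]:box[3]].reshape(-1,3); Q=Q[(Q[:,2]>.033)&(Q[:,2]<.047)&(Q[:,0]<.49)]
    print(cv2.minAreaRect((Q[:,:2]*1000).astype(np.float32)),np.median(Q[:,2]))
E
```

```text
[ 0.5209  0.1773 -0.2362] [-0.0, 0.2, -0.0, 0.2, 0.4, -0.9, -0.2, 0.5, -0.2, -0.0, 0.3, -0.1, -0.0, -0.0, -0.1, -0.1]
[ 0.5199  0.1788 -0.2286] [-0.0, 0.1, 0.5, 0.2, -0.2, -0.6, 0.1, 0.2, -0.3, 0.0]
[ 0.5206  0.1777 -0.2338] [-0.1, 0.4, -0.1, 0.3, 0.2, -0.8, -0.4, 0.6, -0.3, -0.1, 0.2, -0.2, -0.1, -0.0, -0.2, -0.1, -0.1, -0.2, 0.4, -0.0, -0.1, -1.0, 0.3, 0.0, -0.1, -0.1]
arm line x= [  0.55391674 -92.20654037] theta 61.01719746637768 1385.4300926135902 128
t 80 [[323.0, 220.0], [357.0, 229.0]]
t 90 [[311.0, 265.0], [346.0, 274.0]]
t 95 [[305.0, 288.0], [340.0, 297.0]]
t 100 [[300.0, 311.0], [335.0, 320.0]]
t 105 [[295.0, 333.0], [330.0, 342.0]]
s 80 [[340.0, 169.0], [381.0, 149.0]]
s 90 [[375.0, 208.0], [416.0, 187.0]]
s 95 [[392.0, 231.0], [434.0, 210.0]]
s 100 [[410.0, 255.0], [452.0, 234.0]]
s 105 [[428.0, 281.0], [470.0, 260.0]]
ledge mid [0.5044 0.0664 0.    ] rail target [0.491  0.0532 0.    ]
((454.0191345214844, -236.03677368164062), (18.245447158813477, 200.0393829345703), 2.754741668701172) 0.04035505509074094
((453.36358642578125, -234.64987182617188), (20.360416412353516, 198.6712646484375), 2.6796271800994873) 0.03920096171097136
```

```bash
cat > go.py <<'E'
from h import *
from scipy.spatial.transform import Rotation as Ro
from rig import read_state
def jw(x,y,z):
    p=np.load("jig.npy"); c,s=np.cos(p[2]),np.sin(p[2]); return np.array([p[0]+(c*x-s*y)/1e3,p[1]+(s*x+c*y)/1e3,z/1e3])
def rel(pts,yaw=None,cum0=None):
    s=read_state(); M=Ro.from_rotvec(s["tool_rot"]).as_matrix()
    print("tcp",np.round(s["tcp_pos"],4),"F",np.round(s["ft_force"],1),"yaw_y",round(float(np.degrees(np.arctan2(M[1,1],M[0,1]))),2),"tilt",np.round(M[:,2],3),"q7",round(float(s["joint_pos"][6]),2),"t",round(float(s["time_s"]),2))
    for X in pts: print(np.round((np.array(X)-s["tcp_pos"])@M/.2,3).tolist())
    if yaw is not None: print("roll",(np.degrees(np.arctan2(M[1,1],M[0,1]))-yaw+180)%360/45-4)
E
python3 - <<'E'
from go import *
rel([(.38,-.3,.25),(.42,0,.25),jw(-75,0,200),jw(-75,0,160)],-103.4)
E
```

```text
tcp [ 0.1637 -0.6285  0.2554] F [-0.1  0.7 -0.4] yaw_y -75.4 tilt [-0.     0.002 -1.   ] q7 -0.21 t 0.1
[1.461, -1.316, 0.029]
[2.032, -2.718, 0.032]
[2.412, -3.626, 0.283]
[2.412, -3.626, 0.483]
roll 0.6222560560487409
```

Request:
apply_moves:
  rows:
    - {"tx":0.2,"ty":-0.2,"tz":0}
    - {"tx":0.4,"ty":-0.4}
    - {"tx":0.6,"ty":-0.6}
    - {"tx":0.8,"ty":-0.75}
    - {"tx":0.95,"ty":-0.9}
    - {"tx":0.95,"ty":-0.9}
  claw: 1

```text
schema error: expected keys tx, ty, tz, roll
```

Request:
apply_moves:
  rows:
    - {"tx":0.2,"ty":-0.2}
    - {"tx":0.4,"ty":-0.4}
    - {"tx":0.6,"ty":-0.65}
    - {"tx":0.75,"ty":-0.85}
    - {"tx":0.85,"ty":-0.95}

```text
schema error: expected keys tx, ty, tz, roll
```

Request:
apply_moves:
  rows:
    - {"tx":0.1,"ty":-0.25}
    - {"tx":0.2,"ty":-0.5}
    - {"tx":0.3,"ty":-0.75}
    - {"tx":0.4,"ty":-0.95}

```text
schema error: expected keys tx, ty, tz, roll
```

Request:
apply_moves:
  rows:
    - {"tx":0.05,"ty":-0.2,"roll":0.15}
    - {"tx":0.1,"ty":-0.4,"tz":0.1,"roll":0.3}
    - {"tx":0.15,"ty":-0.6,"tz":0.15,"roll":0.45}
    - {"tx":0.2,"ty":-0.8,"tz":0.2,"roll":0.62}
    - {"tx":0.2,"ty":-0.83,"tz":0.25,"roll":0.62}
    - {"tx":0.2,"ty":-0.83,"tz":0.25,"roll":0.62}

```text
schema error: expected keys tx, ty, tz, roll
```

```bash
python3 - <<'E'
from go import *
P=[jw(-75,0,160)]
for th in range(75,-1,-8):
    t=np.radians(max(th,0)); P.append(jw(-60+110*np.cos(t)-12*np.sin(t)-11,0,26+110*np.sin(t)+12*np.cos(t)+25))
P.append(jw(39,0,63)); rel(P,-103.4)
E
```

```text
tcp [ 0.1637 -0.6285  0.2554] F [-0.1  0.7 -0.4] yaw_y -75.4 tilt [-0.     0.002 -1.   ] q7 -0.21 t 0.1
[2.412, -3.626, 0.483]
[2.504, -3.577, 0.482]
[2.571, -3.541, 0.499]
[2.635, -3.508, 0.526]
[2.694, -3.476, 0.563]
[2.749, -3.447, 0.609]
[2.797, -3.421, 0.663]
[2.839, -3.399, 0.725]
[2.872, -3.381, 0.792]
[2.896, -3.368, 0.864]
[2.912, -3.359, 0.939]
[2.916, -3.357, 0.968]
roll 0.6222560560487409
```

All four keys are required in every row, so I'll resend them complete.

Request:
apply_moves:
  rows:
    - {"tx":0.2,"ty":-0.2,"tz":0,"roll":0}
    - {"tx":0.4,"ty":-0.4,"tz":0,"roll":0}
    - {"tx":0.6,"ty":-0.6,"tz":0,"roll":0}
    - {"tx":0.8,"ty":-0.75,"tz":0,"roll":0}
    - {"tx":0.95,"ty":-0.9,"tz":0,"roll":0}
    - {"tx":0.95,"ty":-0.9,"tz":0,"roll":0}
  claw: 1

```text
time_s: 0.85
tcp_pos: [0.3047, -0.4034, 0.2564]
tool_rot: [-3.114, -0.41, -0.0]
ft_force: [0.1, -0.5, 0.8]
finger_gap: 0.001
finger_force: 0.0
```

Request:
apply_moves:
  rows:
    - {"tx":0.2,"ty":-0.2,"tz":0,"roll":0}
    - {"tx":0.4,"ty":-0.4,"tz":0,"roll":0}
    - {"tx":0.6,"ty":-0.65,"tz":0,"roll":0}
    - {"tx":0.75,"ty":-0.85,"tz":0,"roll":0}
    - {"tx":0.85,"ty":-0.95,"tz":0,"roll":0}

```text
time_s: 1.48
tcp_pos: [0.4195, -0.1784, 0.2564]
tool_rot: [3.116, 0.402, 0.0]
ft_force: [0.7, -0.6, 0.4]
finger_gap: -0.004
finger_force: 0.0
```

Request:
apply_moves:
  rows:
    - {"tx":0.1,"ty":-0.25,"tz":0,"roll":0}
    - {"tx":0.2,"ty":-0.5,"tz":0,"roll":0}
    - {"tx":0.3,"ty":-0.75,"tz":0,"roll":0}
    - {"tx":0.4,"ty":-0.95,"tz":0,"roll":0}

```text
time_s: 1.98
tcp_pos: [0.4487, 0.0246, 0.2564]
tool_rot: [3.116, 0.398, 0.001]
ft_force: [0.9, -0.5, 0.7]
finger_gap: -0.006
finger_force: 0.0
```

Request:
apply_moves:
  rows:
    - {"tx":0.05,"ty":-0.2,"tz":0,"roll":0.15}
    - {"tx":0.1,"ty":-0.4,"tz":0.1,"roll":0.3}
    - {"tx":0.15,"ty":-0.6,"tz":0.15,"roll":0.45}
    - {"tx":0.2,"ty":-0.8,"tz":0.2,"roll":0.62}
    - {"tx":0.2,"ty":-0.83,"tz":0.25,"roll":0.62}
    - {"tx":0.2,"ty":-0.83,"tz":0.25,"roll":0.62}

```text
time_s: 2.72
tcp_pos: [0.4451, 0.1943, 0.2054]
tool_rot: [3.12, -0.362, -0.003]
ft_force: [0.4, 0.9, 0.3]
finger_gap: 0.004
finger_force: 0.0
```

```bash
python3 - <<'E'
from go import *
P=[jw(-75,0,160)]
for th in range(75,-1,-8):
    t=np.radians(max(th,0)); P.append(jw(-60+110*np.cos(t)-12*np.sin(t)-11,0,26+110*np.sin(t)+12*np.cos(t)+25))
P.append(jw(39,0,63)); rel(P,-103.4)
E
```

```text
tcp [0.4451 0.1943 0.2054] F [0.4 0.9 0.3] yaw_y -103.25 tilt [-0.002 -0.001 -1.   ] q7 -2.54 t 2.73
[0.012, -0.007, 0.227]
[0.117, -0.007, 0.225]
[0.192, -0.007, 0.242]
[0.264, -0.007, 0.269]
[0.332, -0.007, 0.306]
[0.394, -0.006, 0.352]
[0.449, -0.006, 0.407]
[0.495, -0.006, 0.468]
[0.533, -0.006, 0.535]
[0.561, -0.006, 0.607]
[0.579, -0.006, 0.682]
[0.583, -0.006, 0.711]
roll 0.003315306552538644
```

Request:
apply_moves:
  rows:
    - {"tx":0,"ty":0,"tz":0,"roll":-0.22}
    - {"tx":0,"ty":0,"tz":0,"roll":-0.44}
    - {"tx":0,"ty":0,"tz":0,"roll":-0.66}
    - {"tx":0,"ty":0,"tz":0,"roll":-0.88}
    - {"tx":0,"ty":0,"tz":0,"roll":-1}

```text
time_s: 3.35
tcp_pos: [0.4464, 0.1927, 0.2066]
tool_rot: [3.021, 0.859, 0.0]
ft_force: [0.1, -0.2, 0.8]
finger_gap: 0.003
finger_force: 0.0
```

Request:
apply_moves:
  rows:
    - {"tx":0,"ty":0,"tz":0,"roll":-0.22}
    - {"tx":0,"ty":0,"tz":0,"roll":-0.44}
    - {"tx":0,"ty":0,"tz":0.1,"roll":-0.66}
    - {"tx":0,"ty":0,"tz":0.2,"roll":-0.88}
    - {"tx":0,"ty":0,"tz":0.22,"roll":-1}
    - {"tx":0,"ty":0,"tz":0.22,"roll":-1}

```text
time_s: 4.1
tcp_pos: [0.446, 0.1929, 0.162]
tool_rot: [-2.467, -1.945, 0.001]
ft_force: [0.2, 0.0, 0.4]
finger_gap: 0.001
finger_force: 0.0
```

```bash
python3 - <<'E'
from go import *
P=[]
for th in range(75,-1,-8):
    t=np.radians(max(th,0)); P.append(jw(-60+110*np.cos(t)-12*np.sin(t)-14,0,26+110*np.sin(t)+12*np.cos(t)+25))
P.append(jw(36,0,63)); rel(P,-13.4)
E
```

```text
tcp [0.446  0.1929 0.162 ] F [0.2 0.  0.4] yaw_y -13.5 tilt [-0.001 -0.    -1.   ] q7 -1.23 t 4.1
[0.013, 0.095, 0.008]
[0.013, 0.17, 0.025]
[0.013, 0.243, 0.053]
[0.013, 0.31, 0.09]
[0.013, 0.372, 0.136]
[0.014, 0.427, 0.19]
[0.014, 0.474, 0.252]
[0.014, 0.512, 0.319]
[0.014, 0.54, 0.391]
[0.014, 0.557, 0.466]
[0.014, 0.561, 0.495]
roll -0.0022795928768295504
```

Request:
apply_moves:
  rows:
    - {"tx":0.01,"ty":0.1,"tz":0.01,"roll":0}
    - {"tx":0.01,"ty":0.17,"tz":0.025,"roll":0}
    - {"tx":0.01,"ty":0.24,"tz":0.05,"roll":0}
    - {"tx":0.01,"ty":0.31,"tz":0.09,"roll":0}
    - {"tx":0.01,"ty":0.37,"tz":0.135,"roll":0}
    - {"tx":0.01,"ty":0.43,"tz":0.19,"roll":0}
    - {"tx":0.01,"ty":0.475,"tz":0.25,"roll":0}
    - {"tx":0.01,"ty":0.51,"tz":0.32,"roll":0}
    - {"tx":0.01,"ty":0.54,"tz":0.39,"roll":0}
    - {"tx":0.01,"ty":0.555,"tz":0.465,"roll":0}
    - {"tx":0.01,"ty":0.56,"tz":0.495,"roll":0}
    - {"tx":0.01,"ty":0.56,"tz":0.495,"roll":0}

```text
time_s: 5.6
tcp_pos: [0.5544, 0.171, 0.0633]
tool_rot: [-2.463, -1.95, 0.001]
ft_force: [0.4, 0.1, 0.1]
finger_gap: 0.001
finger_force: 0.0
```

```bash
python3 - <<'E'
from go import *
rel([jw(36,0,63)],-13.4)
E
```

```text
tcp [0.5544 0.171  0.0633] F [0.4 0.1 0.1] yaw_y -13.27 tilt [-0.001 -0.    -1.   ] q7 -1.2 t 5.6
[-0.006, 0.008, 0.001]
roll 0.0029654813801407442
```

Request:
apply_moves:
  rows:
    - {"tx":0,"ty":0.005,"tz":0.005,"roll":0}
    - {"tx":0,"ty":0.005,"tz":0.01,"roll":0}
    - {"tx":0,"ty":0.005,"tz":0.01,"roll":0}

```text
time_s: 5.98
tcp_pos: [0.5547, 0.1711, 0.0629]
tool_rot: [2.463, 1.95, -0.002]
ft_force: [-6.7, -2.7, 16.5]
finger_gap: 0.001
finger_force: 8.3
```

Request:
apply_moves:
  rows:
    - {"tx":0,"ty":0,"tz":0.005,"roll":0}
    - {"tx":0,"ty":0,"tz":0.01,"roll":0}
    - {"tx":0,"ty":0,"tz":0.01,"roll":0}

```text
time_s: 6.35
tcp_pos: [0.5548, 0.1712, 0.0626]
tool_rot: [2.461, 1.949, -0.002]
ft_force: [-10.4, -5.4, 31.4]
finger_gap: 0.004
finger_force: 15.6
```

Request:
apply_moves:
  rows:
    - {"tx":0,"ty":0,"tz":-0.1,"roll":0}
    - {"tx":0,"ty":0,"tz":-0.4,"roll":0}
    - {"tx":-0.1,"ty":-0.1,"tz":-0.6,"roll":0}
    - {"tx":-0.35,"ty":-0.25,"tz":-0.6,"roll":0}
    - {"tx":-0.6,"ty":-0.4,"tz":-0.6,"roll":0}
    - {"tx":-0.85,"ty":-0.55,"tz":-0.6,"roll":0}
    - {"tx":-1,"ty":-0.65,"tz":-0.6,"roll":0}
  claw: -0.3

```text
time_s: 7.22
tcp_pos: [0.3809, 0.0038, 0.1788]
tool_rot: [2.465, 1.947, -0.004]
ft_force: [-0.6, -1.4, 0.8]
finger_gap: 0.65
finger_force: 0.0
```

```bash
python3 - <<'E'
from go import *
from rig import snapshot
rel([(.4537,-.2355,.14),(.4537,-.2355,.044)],2.75)
c=snapshot("top");np.savez("top1.npz",**c)
b=snapshot("scene");np.savez("scene1.npz",**b)
A=cv2.resize(c["frame"][145:205,190:310],(800,400),interpolation=cv2.INTER_CUBIC)
B=cv2.resize(b["frame"][170:240,190:290],(800,560),interpolation=cv2.INTER_CUBIC)[:,:]
cv2.imwrite("pics/c1.png",cv2.resize(np.vstack([A[:, :],B]),(500,600)))
E
```

```text
tcp [0.3809 0.0038 0.1788] F [-0.6 -1.4  0.8] yaw_y -13.37 tilt [-0.002 -0.002 -1.   ] q7 -0.73 t 7.22
[-1.079, 0.631, 0.196]
[-1.078, 0.631, 0.676]
roll -0.35832114224071443
```

View pics/c1.png

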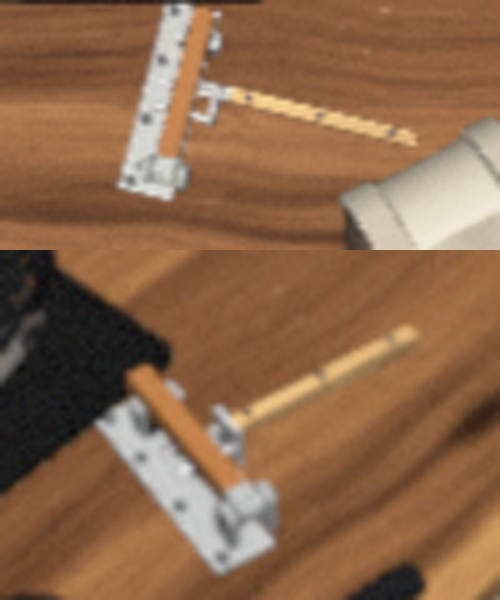

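The latch arm now lies level in the catch fork (brown bar from (205,10) to (170,160) in the upper half). The plate sits at (207,102), left of the ledge end. Now to the rail.

Request:
apply_moves:
  rows:
    - {"tx":-0.25,"ty":0.15,"tz":0,"roll":-0.1}
    - {"tx":-0.5,"ty":0.3,"tz":0,"roll":-0.2}
    - {"tx":-0.75,"ty":0.45,"tz":0,"roll":-0.3}
    - {"tx":-0.95,"ty":0.6,"tz":0.1,"roll":-0.36}
    - {"tx":-1,"ty":0.63,"tz":0.2,"roll":-0.36}
    - {"tx":-1,"ty":0.63,"tz":0.2,"roll":-0.36}

```text
time_s: 8.07
tcp_pos: [0.4599, -0.2178, 0.1381]
tool_rot: [-2.164, -2.274, -0.001]
ft_force: [-0.0, 0.5, 0.1]
finger_gap: 0.652
finger_force: 0.0
```

```bash
python3 - <<'E'
from go import *
rel([(.4537,-.2355,.08),(.4537,-.2355,.044)],2.75)
E
```

```text
tcp [ 0.4599 -0.2178  0.1381] F [-0.   0.5  0.1] yaw_y 2.83 tilt [-0.001  0.002 -1.   ] q7 -0.19 t 8.07
[-0.088, -0.035, 0.29]
[-0.088, -0.035, 0.47]
roll 0.0017156928921693293
```

Request:
apply_moves:
  rows:
    - {"tx":-0.09,"ty":-0.035,"tz":0.1,"roll":0}
    - {"tx":-0.09,"ty":-0.035,"tz":0.25,"roll":0}
    - {"tx":-0.09,"ty":-0.035,"tz":0.4,"roll":0}
    - {"tx":-0.09,"ty":-0.035,"tz":0.47,"roll":0}
    - {"tx":-0.09,"ty":-0.035,"tz":0.47,"roll":0}

```text
time_s: 8.7
tcp_pos: [0.4533, -0.2359, 0.0448]
tool_rot: [-2.163, -2.277, 0.001]
ft_force: [-0.5, -0.3, 0.4]
finger_gap: 0.648
finger_force: 0.0
```

Request:
apply_moves:
  rows:
    - {"tx":0,"ty":0,"tz":0,"roll":0}
    - {"tx":0,"ty":0,"tz":0,"roll":0}
    - {"tx":0,"ty":0,"tz":0,"roll":0}
    - {"tx":0,"ty":0,"tz":0,"roll":0}
    - {"tx":0,"ty":0,"tz":0,"roll":0}
    - {"tx":0,"ty":0,"tz":0,"roll":0}
  claw: 1
  squeeze: 50

```text
time_s: 9.45
tcp_pos: [0.4547, -0.2366, 0.0464]
tool_rot: [2.163, 2.275, 0.0]
ft_force: [-0.5, -0.1, 6.8]
finger_gap: 0.198
finger_force: 49.9
```

Request:
apply_moves:
  rows:
    - {"tx":0,"ty":0,"tz":-0.1,"roll":0}
    - {"tx":0,"ty":0,"tz":-0.25,"roll":0}
    - {"tx":0,"ty":0,"tz":-0.35,"roll":0}
    - {"tx":0,"ty":0,"tz":-0.35,"roll":0}

```text
time_s: 9.95
tcp_pos: [0.4547, -0.2369, 0.117]
tool_rot: [2.163, 2.274, 0.0]
ft_force: [-0.6, -0.4, -2.0]
finger_gap: 0.194
finger_force: 49.1
```

```bash
python3 - <<'E'
from go import *
rel([jw(-8,-145,115),jw(-8,-145,60)],-13.4)
E
```

```text
tcp [ 0.4547 -0.2369  0.117 ] F [-0.6 -0.4 -2. ] yaw_y 2.87 tilt [ 0.003 -0.002 -1.   ] q7 -0.18 t 9.95
[1.369, 0.192, 0.008]
[1.37, 0.191, 0.283]
roll 0.36153961637599785
```

Request:
apply_moves:
  rows:
    - {"tx":0.2,"ty":0,"tz":0,"roll":0.1}
    - {"tx":0.4,"ty":0.05,"tz":0,"roll":0.2}
    - {"tx":0.6,"ty":0.1,"tz":0,"roll":0.3}
    - {"tx":0.8,"ty":0.15,"tz":0,"roll":0.36}
    - {"tx":0.95,"ty":0.19,"tz":0,"roll":0.36}
    - {"tx":0.95,"ty":0.19,"tz":0,"roll":0.36}

```text
time_s: 10.7
tcp_pos: [0.482, -0.0414, 0.115]
tool_rot: [-2.458, -1.955, -0.001]
ft_force: [-0.5, -0.3, -1.2]
finger_gap: 0.195
finger_force: 49.1
```

```bash
python3 - <<'E'
from go import *
rel([jw(-6,-155,115),jw(-6,-155,60)],-13.4)
E
```

```text
tcp [ 0.482  -0.0414  0.115 ] F [-0.5 -0.3 -1.2] yaw_y -13.0 tilt [-0.     0.001 -1.   ] q7 -0.81 t 10.7
[0.336, -0.094, 0.001]
[0.336, -0.094, 0.276]
roll 0.008922771325144296
```

Request:
apply_moves:
  rows:
    - {"tx":0.1,"ty":-0.05,"tz":0,"roll":0.01}
    - {"tx":0.25,"ty":-0.09,"tz":0.05,"roll":0.01}
    - {"tx":0.34,"ty":-0.095,"tz":0.15,"roll":0.01}
    - {"tx":0.34,"ty":-0.095,"tz":0.25,"roll":0.01}
    - {"tx":0.34,"ty":-0.095,"tz":0.25,"roll":0.01}
    - {"tx":0.34,"ty":-0.095,"tz":0.25,"roll":0.01}

```text
time_s: 11.45
tcp_pos: [0.4793, 0.0253, 0.0654]
tool_rot: [-2.472, -1.938, 0.001]
ft_force: [-0.3, 0.4, -1.3]
finger_gap: 0.199
finger_force: 49.0
```

```bash
python3 - <<'E'
from go import *
from rig import snapshot
rel([jw(-3,-155,46.4)],-13.4)
for n in ("top","scene"):
    c=snapshot(n);np.savez(n+"2.npz",**c)
    cv2.imwrite(f"pics/{n}2.png",cv2.resize(c["frame"][150:210,210:310] if n=="top" else c["frame"][160:230,205:305],None,fx=7,fy=7,interpolation=cv2.INTER_CUBIC))
E
```

```text
tcp [0.4793 0.0253 0.0654] F [-0.3  0.4 -1.3] yaw_y -13.81 tilt [-0. -0. -1.] q7 -1.04 t 11.45
[0.014, 0.01, 0.095]
roll -0.009135672001982176
```

View pics/top2.png

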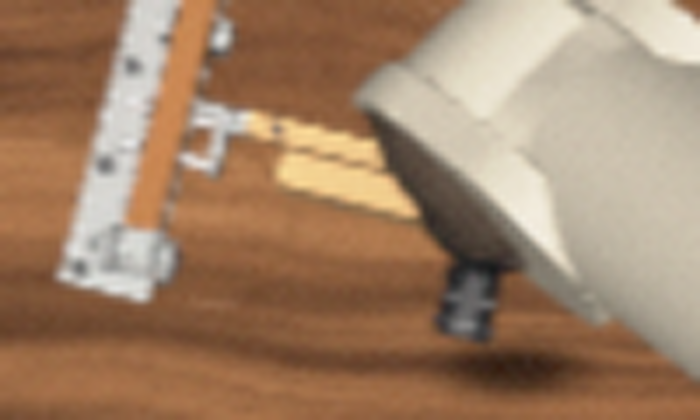

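View pics/scene2.png

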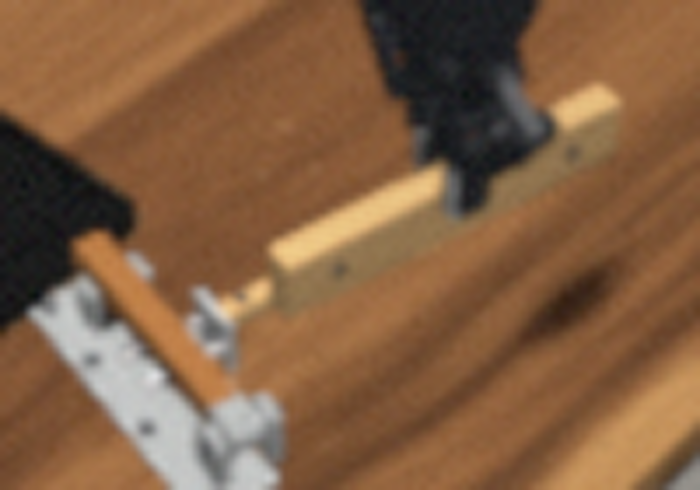

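The rail hovers clear of the ledge. Its front top corners are at (283,152) and (277,185) in the top crop, and at (268,246) and (286,269) in the scene crop. The plate sits further left, untouched.

```bash
python3 - <<'E'
from go import *
p=np.load("jig.npy");c,s=np.cos(p[2]),np.sin(p[2])
for n,o,L in (("top2.npz",(210,150),[(283,152),(277,185),(420,218)]),("scene2.npz",(205,160),[(268,246),(286,269),(600,85),(620,103)])):
    C=load(n)
    for u,v in L:
        X=at_z(C,o[0]+(u+.5)/7-.5,o[1]+(v+.5)/7-.5,.059); d=X[:2]-p[:2]; print(n,u,v,np.round([1e3*(c*d[0]+s*d[1]),1e3*(-s*d[0]+c*d[1])],1))
rel([jw(-6,-155,46.4)],-13.4)
E
```

```text
top2.npz 283 152 [  0.4 -58. ]
top2.npz 277 185 [-15.4 -59.1]
top2.npz 420 218 [ -14.2 -127.5]
scene2.npz 268 246 [  2.8 -57.3]
scene2.npz 286 269 [-14.2 -56.2]
scene2.npz 600 85 [  -0.6 -253.4]
scene2.npz 620 103 [ -16.4 -253.5]
tcp [0.4798 0.0254 0.0659] F [-0.2  0.8 -0.8] yaw_y -13.81 tilt [ 0.001 -0.    -1.   ] q7 -1.04 t 11.55
[0.013, -0.008, 0.097]
roll -0.009190051852449699
```

Request:
apply_moves:
  rows:
    - {"tx":0,"ty":0.01,"tz":0.04,"roll":-0.01}
    - {"tx":0,"ty":0.015,"tz":0.07,"roll":-0.01}
    - {"tx":0,"ty":0.015,"tz":0.085,"roll":-0.01}
    - {"tx":0,"ty":0.015,"tz":0.09,"roll":-0.01}
    - {"tx":0,"ty":0.015,"tz":0.09,"roll":-0.01}

```text
time_s: 12.18
tcp_pos: [0.4822, 0.0255, 0.0473]
tool_rot: [-2.463, -1.949, 0.0]
ft_force: [0.3, 0.4, -1.0]
finger_gap: 0.2
finger_force: 49.1
```

Request:
apply_moves:
  rows:
    - {"tx":0,"ty":0,"tz":0.005,"roll":0}
    - {"tx":0,"ty":0,"tz":0.005,"roll":0}
    - {"tx":0,"ty":0,"tz":0.005,"roll":0}

```text
time_s: 12.55
tcp_pos: [0.4824, 0.0254, 0.0465]
tool_rot: [2.464, 1.949, 0.001]
ft_force: [-0.6, 0.2, -0.8]
finger_gap: 0.198
finger_force: 49.2
```

Request:
apply_moves:
  rows:
    - {"tx":0,"ty":0,"tz":0.0025,"roll":0}
    - {"tx":0,"ty":0,"tz":0.005,"roll":0}
    - {"tx":0,"ty":0,"tz":0.005,"roll":0}

```text
time_s: 12.92
tcp_pos: [0.4824, 0.0254, 0.0463]
tool_rot: [2.463, 1.949, -0.0]
ft_force: [-3.3, -1.2, 13.0]
finger_gap: 0.197
finger_force: 50.9
```

Request:
apply_moves:
  rows:
    - {"tx":0,"ty":0,"tz":0.0015,"roll":0}
    - {"tx":0,"ty":0,"tz":0.0025,"roll":0}
    - {"tx":0,"ty":0,"tz":0.0025,"roll":0}

```text
time_s: 13.3
tcp_pos: [0.4825, 0.0254, 0.0463]
tool_rot: [2.462, 1.948, -0.001]
ft_force: [-4.1, -1.6, 19.1]
finger_gap: 0.201
finger_force: 51.9
```

Request:
apply_moves:
  rows:
    - {"tx":0.01,"ty":0,"tz":-0.006,"roll":0}
    - {"tx":0.04,"ty":0,"tz":-0.006,"roll":0}
    - {"tx":0.07,"ty":0,"tz":-0.006,"roll":0}
    - {"tx":0.1,"ty":0,"tz":-0.006,"roll":0}
    - {"tx":0.115,"ty":0,"tz":-0.006,"roll":0}
    - {"tx":0.12,"ty":0,"tz":-0.006,"roll":0}
    - {"tx":0.12,"ty":0,"tz":-0.006,"roll":0}

```text
time_s: 14.18
tcp_pos: [0.4881, 0.0467, 0.0464]
tool_rot: [2.463, 1.946, -0.004]
ft_force: [-0.6, -6.6, 7.5]
finger_gap: 0.198
finger_force: 50.4
```

Request:
apply_moves:
  rows:
    - {"tx":0.005,"ty":0,"tz":0,"roll":0}
    - {"tx":0.01,"ty":0,"tz":0,"roll":0}
    - {"tx":0.015,"ty":0,"tz":0,"roll":0}
    - {"tx":0.02,"ty":0,"tz":0,"roll":0}
    - {"tx":0.02,"ty":0,"tz":0,"roll":0}

```text
time_s: 14.8
tcp_pos: [0.4891, 0.0504, 0.0464]
tool_rot: [2.463, 1.945, -0.004]
ft_force: [-2.1, -6.5, 8.7]
finger_gap: 0.196
finger_force: 50.3
```

```bash
cat > fj.py <<'E'
from go import *
p=np.load("jig.npy");c,s=np.cos(p[2]),np.sin(p[2])
F=np.mean([read_state()["ft_force"] for _ in range(3)],0);X=read_state()["tcp_pos"];d=X[:2]-p[:2]
print("F jig xyz",np.round([c*F[0]+s*F[1],-s*F[0]+c*F[1],F[2]],1),"tcp jig mm",np.round([1e3*(c*d[0]+s*d[1]),1e3*(-s*d[0]+c*d[1]),1e3*X[2]],2),read_state()["time_s"])
E
python3 fj.py
```

```text
F jig xyz [-0.5 -6.8  8.7] tcp jig mm [  -1.19 -131.16   46.37] 14.8
```

Request:
apply_moves:
  rows:
    - {"tx":0,"ty":0,"tz":-0.003,"roll":0}
    - {"tx":0.002,"ty":0,"tz":-0.004,"roll":0}
    - {"tx":0.003,"ty":0,"tz":-0.004,"roll":0}
    - {"tx":0.003,"ty":0,"tz":-0.004,"roll":0}

```text
time_s: 15.3
tcp_pos: [0.4886, 0.0534, 0.0466]
tool_rot: [-2.463, -1.949, 0.0]
ft_force: [0.6, -0.6, -1.5]
finger_gap: 0.193
finger_force: 49.1
```

```bash
python3 fj.py; python3 - <<'E'
from rig import snapshot
from go import *
p=np.load("jig.npy");c,s=np.cos(p[2]),np.sin(p[2])
C=snapshot("scene");np.savez("scene3.npz",**C);D=snapshot("top");np.savez("top3.npz",**D)
A=cv2.resize(C["frame"][182:217,215:265],(800,560),interpolation=cv2.INTER_CUBIC)
B=cv2.resize(D["frame"][155:190,230:280],(800,560),interpolation=cv2.INTER_CUBIC)
cv2.imwrite("pics/c3.png",cv2.resize(np.hstack([A,B]),(800,280)))
E
```

```text
F jig xyz [ 0.7 -0.4 -1.5] tcp jig mm [  -2.34 -128.4    46.65] 15.3
```

View pics/c3.png

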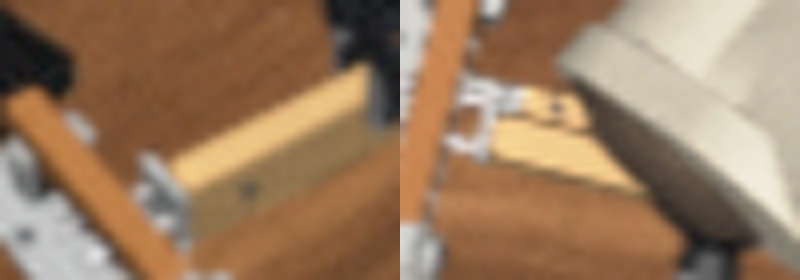

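The rail end is just at the plate and the force reads near zero. I'll press in slowly.

Request:
apply_moves:
  rows:
    - {"tx":0.005,"ty":0,"tz":0,"roll":0}
    - {"tx":0.01,"ty":0,"tz":0,"roll":0}
    - {"tx":0.015,"ty":0,"tz":0,"roll":0}
    - {"tx":0.02,"ty":0,"tz":0,"roll":0}
    - {"tx":0.02,"ty":0,"tz":0,"roll":0}
    - {"tx":0.02,"ty":0,"tz":0,"roll":0}

```text
time_s: 16.15
tcp_pos: [0.4895, 0.0567, 0.0467]
tool_rot: [2.464, 1.949, -0.001]
ft_force: [-1.7, -2.7, -1.1]
finger_gap: 0.197
finger_force: 49.2
```

```bash
python3 fj.py
```

```text
F jig xyz [-1.  -3.  -1.1] tcp jig mm [  -2.26 -124.97   46.71] 16.15
```

Request:
apply_moves:
  rows:
    - {"tx":0.005,"ty":0,"tz":0,"roll":0}
    - {"tx":0.01,"ty":0,"tz":0,"roll":0}
    - {"tx":0.015,"ty":0,"tz":0,"roll":0}
    - {"tx":0.02,"ty":0,"tz":0,"roll":0}
    - {"tx":0.02,"ty":0,"tz":0,"roll":0}
    - {"tx":0.02,"ty":0,"tz":0,"roll":0}

```text
time_s: 16.9
tcp_pos: [0.4902, 0.0597, 0.0466]
tool_rot: [2.464, 1.948, -0.003]
ft_force: [-2.4, -6.9, 0.5]
finger_gap: 0.195
finger_force: 49.3
```

```bash
python3 fj.py
```

```text
F jig xyz [-0.8 -7.2  0.5] tcp jig mm [  -2.27 -121.84   46.62] 16.9
```

Request:
apply_moves:
  rows:
    - {"tx":0.001,"ty":0,"tz":0.001,"roll":0}
    - {"tx":0.002,"ty":0,"tz":0.002,"roll":0}
    - {"tx":0.002,"ty":0,"tz":0.002,"roll":0}
    - {"tx":0.002,"ty":0,"tz":0.002,"roll":0}

```text
time_s: 17.4
tcp_pos: [0.4903, 0.0598, 0.0465]
tool_rot: [2.463, 1.947, -0.004]
ft_force: [-2.9, -7.5, 4.4]
finger_gap: 0.196
finger_force: 49.9
```

```bash
python3 fj.py; python3 - <<'E'
from rig import snapshot
from go import *
C=snapshot("scene");D=snapshot("top")
A=cv2.resize(C["frame"][182:217,215:265],(800,560),interpolation=cv2.INTER_CUBIC)
B=cv2.resize(D["frame"][155:190,230:280],(800,560),interpolation=cv2.INTER_CUBIC)
cv2.imwrite("pics/c4.png",cv2.resize(np.hstack([A,B]),(800,280)))
E
```

```text
F jig xyz [-1.1 -8.   4.4] tcp jig mm [  -2.23 -121.72   46.47] 17.4
```

View pics/c4.png

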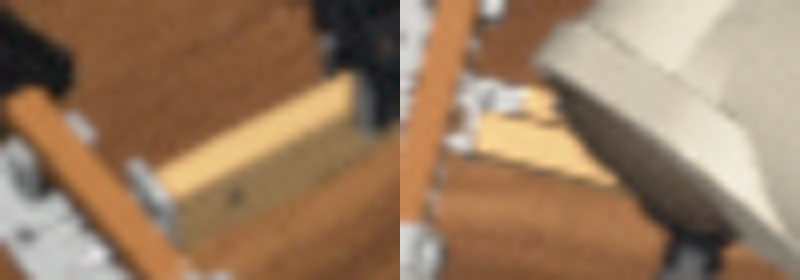

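The rail rests along the near side of the ledge and its end has pushed the plate in, at about (150,195) left and (462,135) right. Now I hold.

Request:
apply_moves:
  rows:
    - {"tx":0,"ty":0,"tz":0,"roll":0}
    - {"tx":0,"ty":0,"tz":0,"roll":0}
    - {"tx":0,"ty":0,"tz":0,"roll":0}
    - {"tx":0,"ty":0,"tz":0,"roll":0}
    - {"tx":0,"ty":0,"tz":0,"roll":0}
    - {"tx":0,"ty":0,"tz":0,"roll":0}
    - {"tx":0,"ty":0,"tz":0,"roll":0}
    - {"tx":0,"ty":0,"tz":0,"roll":0}
    - {"tx":0,"ty":0,"tz":0,"roll":0}
    - {"tx":0,"ty":0,"tz":0,"roll":0}
    - {"tx":0,"ty":0,"tz":0,"roll":0}
    - {"tx":0,"ty":0,"tz":0,"roll":0}

```text
time_s: 19.0
tcp_pos: [0.4903, 0.0598, 0.0465]
tool_rot: [2.463, 1.947, -0.004]
ft_force: [-2.8, -8.1, 3.8]
finger_gap: 0.197
finger_force: 49.9
```

Request:
apply_moves:
  rows:
    - {"tx":0,"ty":0,"tz":0,"roll":0}
    - {"tx":0,"ty":0,"tz":0,"roll":0}
    - {"tx":0,"ty":0,"tz":0,"roll":0}
    - {"tx":0,"ty":0,"tz":0,"roll":0}
    - {"tx":0,"ty":0,"tz":0,"roll":0}
    - {"tx":0,"ty":0,"tz":0,"roll":0}
    - {"tx":0,"ty":0,"tz":0,"roll":0}
    - {"tx":0,"ty":0,"tz":0,"roll":0}
    - {"tx":0,"ty":0,"tz":0,"roll":0}
    - {"tx":0,"ty":0,"tz":0,"roll":0}
    - {"tx":0,"ty":0,"tz":0,"roll":0}
    - {"tx":0,"ty":0,"tz":0,"roll":0}

```text
time_s: 20.5
tcp_pos: [0.4903, 0.0598, 0.0465]
tool_rot: [2.463, 1.947, -0.004]
ft_force: [-3.5, -7.1, 5.8]
finger_gap: 0.199
finger_force: 49.9
```

Request:
apply_moves:
  rows:
    - {"tx":0,"ty":0,"tz":0,"roll":0}
    - {"tx":0,"ty":0,"tz":0,"roll":0}
    - {"tx":0,"ty":0,"tz":0,"roll":0}
    - {"tx":0,"ty":0,"tz":0,"roll":0}
    - {"tx":0,"ty":0,"tz":0,"roll":0}
    - {"tx":0,"ty":0,"tz":0,"roll":0}
    - {"tx":0,"ty":0,"tz":0,"roll":0}
    - {"tx":0,"ty":0,"tz":0,"roll":0}
    - {"tx":0,"ty":0,"tz":0,"roll":0}
    - {"tx":0,"ty":0,"tz":0,"roll":0}
    - {"tx":0,"ty":0,"tz":0,"roll":0}
    - {"tx":0,"ty":0,"tz":0,"roll":0}

```text
time_s: 22.0
tcp_pos: [0.4903, 0.0598, 0.0465]
tool_rot: [2.463, 1.947, -0.004]
ft_force: [-3.4, -7.2, 5.0]
finger_gap: 0.201
finger_force: 49.9
```

```bash
python3 fj.py
```

```text
F jig xyz [-1.6 -7.8  5. ] tcp jig mm [  -2.23 -121.71   46.47] 22.0
```

The push held steady for 4.5 s, so I'm handing in.

```bash
python3 -c "
from rig import *
print(sign_off())"
```

```text
the job is handed in; nothing more can be done
None
```

The latch arm is closed in its fork and the rail lies along the near side of the ledge; the gripper still holds it against the plate, sunk about 6.5 mm at roughly 7–8 N, after a steady 4.5 s hold, and the job was handed in at 22 s.

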